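Fit the tailstock carriage to a centring bench and clamp it

ROBOT

A 7-joint arm with a two-finger parallel gripper is mounted at the origin on a cart in front of the work surface, level with it; the furniture and walls round the work are solid. World frame = base frame: x ahead of the robot, y to its left, z up, the work surface at z = 0. Lengths are in m, angles in rad, forces in N, time in s.
With the tool pointing down it reaches from about 0.35 to 0.9 m from the base axis. Payload 8.1 kg.
Tool frame: the origin (TCP) lies on the centre line of the jaws, within the pads' length; the fingertips stand 19 mm ahead of it and the grasp point (between the pads) is the TCP; z points along the fingers, y is the direction in which the jaws open and shut (so a half turn about z gives the same grasp; the last joint's range is limited). The gripper opens to 92 mm and grips with 3 to 60 N. Pads are 19 mm wide; open, the fingers measure 130 mm over their backs; the gripper's body (75 mm by 190 mm) begins 47 mm behind the grasp point.
Start: joints at [-1.348, 0.434, 0.025, 1.573, -0.012, 1.134, -0.075], TCP at [0.2, 0.592, 0.246] pointing down, gripper open.
Joint ranges: [-2.62, 2.62], [-0.44, 2.09], [-1.27, 1.32], [0.08, 2.57], [-1.32, 4.46], [0.12, 2], [-2.74, 2.74]. Speed limits (rad/s): [2.22, 2.22, 3.01, 3.01, 3.14, 3.14, 3.14].

INTERFACE

Orientations are given as a rotation vector (axis times angle).
In Python, from cell import monitor, imaging, workorder, outline_of gives the robot as it stands.
- The arm moves only by the tool move_arm, never from a script. Its argument "series" is a list of rows, each a list of 6 numbers: the shift along the world's x, y, z in cm, then the turn, a rotation vector about the world's x, y, z in degrees. A call has 1 to 8 rows; each row shifts and turns the commanded pose from where the row before left it; what a row does not reach is not made up. A row lasts 1/10 s, in which the tool goes at most 50 mm and 8.59 degrees, less where a joint would pass 70% of its speed; a pose out of reach is approached as far as the arm can. A call with a gripper value outside its range is refused whole. "grip" is the opening, from 0 (shut) to 1 (fully open), set as the call begins (left out, the last holds). The fingers move at their own pace and stop on an object; "force" is the grip in N (left out, the last holds). Time passes only in rows, so rows that do not move let the fingers close. It gives the time, the measured TCP pose, the force and the opening at its end, in the units of the state.
- monitor.observe(): the state, without advancing time (a new reading comes with each control period).
- imaging.get_image(name): name is "scene" or "top" or "wrist"; returns a dict with "color" (384x512x3 uint8, red, green, blue), "fx", "fy", "cx", "cy" (pixels), "rvec" (rotation vector, rad) and "tvec" (3), from world to camera coordinates, as OpenCV has them; the wrist camera has in their place "mount" (4x4, takes a point from camera to tool coordinates, whose origin is the TCP and whose axes are the flange's). Camera axes: x right, y down, z forward; pixel columns grow to the right and rows downward; lengths in m; the calibration is good to about 2 mm. A picture is of the moment at which its call begins: read the wrist's pose just before it. There is no depth.
- workorder.sign_off(): hands the job in, once; it reports no verdict.
Trained networks look in the newest picture that a camera, given by its name, has taken for a name from the list of things; names that differ only in an ending like _2 or _b are one class to them, and where a whole thing is asked for, a point or a joint stands for the part that bears it (a point fixed in the world has none). Each returns a list of dicts, best first, with "p" (0 to 1); they miss things now and then, are a little off and sometimes report something else, mostly with a low value. They report only what shows in the picture. A call takes as long as a camera call.
- outline_of(camera, thing): "mask" (384x512 bool, what is visible of it) and "rect" ([left, top, width, height] in pixels, round what is visible of it).
The state is a dict: "clock": time; "joints": joint angles; "dq": joint speeds; "joint_efforts": joint torques, N m; "position": TCP position; "ee_rot": TCP orientation; "force": force on the tool from outside, world axes, zero at the start; "ft_torque": the same for the moment, N m; "width": opening from 0.0 (shut) to 1.0 (fully open).
Only numpy, scipy, OpenCV 4.12 (cv2) and the standard library are available. Lean on these libraries where they do the work, as an engineer would, in place of code of your own. Each camera call takes 0.05 s, during which the arm holds its last target. There are 200 camera calls.

TASK

Take the loose tailstock carriage by its upright lug, slide it onto the dovetail bed of the little centring bench from the bed's open end, lined up like the bed with its centre point towards the headstock, and push it fully home against the stop block with its clamp still loose. Then turn the slanted wing knob on its side clockwise until it is tight, let go, and leave the other things on the bench where they are.

Things in the scene. Friction and masses are not known exactly. Their poses are not given: they have to be found in the camera images.
- bed_home (a point): Point on the fixed centring bench (grey base 188 x 80 mm, x -89..99 from here, steel dovetail bed along x, dark stop block, then a grey headstock 78 mm high) where the centre of the carriage's underside lies when home: 23.5 mm above the worktop. x runs along the bed from the open end to the stop, z up. The bench's place and direction vary.
- bed_end (a point): Centre of the dovetail's top at its open end, on the robot's side, 85 mm from bed_home against x. Dovetail: 14 mm high, top 36 mm wide and 36 mm above the worktop, foot 24 mm wide; its last 14 mm taper to a nose 3.5 mm narrower per side and 2 mm lower. Before it only flat clutter under 20 mm. Axes as bed_home.
- stop_face (a point): Middle of the stop block's face that the carriage's front end comes to rest against: 25 mm beyond bed_home along x. The block is 46 mm wide, its top 48 mm above the worktop; the headstock (50 mm wide) begins 27 mm beyond this face.
- carriage_grip (a point): Middle of the upright lug of the loose tailstock carriage (dark steel, 0.3 kg): lug 36 mm long (x), 14 mm thick (y, the way to grasp it), from 23 to 63 mm above the underside; this point is 47 mm above it. z up; x along the channel to the small centre point on the lug (a round button at the -x end). Starts on the worktop, its x within 0.5 rad of the robot's x.
- carriage: Centre of the carriage's underside, axes as carriage_grip. Its block is 50 mm long (x), 60 mm wide, 23 mm high, with a dovetail channel 12.5 mm deep along x, open at both ends, 1 mm free on each side of the bed (so up to 2.3 mm of lift). Seated, its roof rests on the bed's top. The bed is oiled and slides easily.
- knob_grip (a point): Middle of the wing of the black clamp knob on the carriage's +y side (left, looking to the headstock): 59 mm to +y and 1 mm below carriage_grip. Wing 34 mm long (x), 10 mm thick (y, the way to grasp it), 22 mm high (z). z is the turning axis, out of the knob; it leans 35 degrees from vertical to the carriage's +y, so the tool must lean too. 38 mm round the axis is free.
- clamp_knob (a joint): Angle of the clamp knob, rad: 0 loose, grows clockwise (looking down on the knob) to its stop at 1.4; starts at 0 to 0.2, stiff (0.06, tightening 0.11 N m), stays where left. It moves a gib in the channel that bites on the bed from about 1.0 and is tight from 1.2. Tightened beforehand, the carriage will not go on.
- collet_mid (a point): Middle (15 mm up) of a loose grey steel stub on a round flange, 43 mm across, 31 mm high; a bystander.
- disc_mid (a point): Middle (9 mm up) of a loose black disc, 43 mm across, 18 mm high; a bystander.

How it is judged:
By the outcome, as a careful person would: the job done as asked, in the order asked, and still so for the second after the job is handed in, with the robot touching nothing.
It also fails if it takes over 64 s, if anything falls off the work surface, if the arm or the gripper's body presses on something with over 40 N, if the wrist force passes 120 N, or if a joint passes its speed limit or range.

## Working session

There is one attempt and no reset: what is moved stays moved. The work goes in short steps, Python scripts to look and compute and a tool call to move; the robot and the scene stay as the last step left them, time stands still between calls to the robot, and variables do not carry over. Pictures are saved under pics/ and viewed, about 8 in all and at most 12, crops included, and the job is handed in when it is done.

Besides the shell and the picture viewer there is one more tool, called after "Emit:" as a command line: name --pt "numbers of a row" for each row, then --argument value for the rest. move_arm: Moves the arm, as the interface text tells. Its arguments: {"type":"object","properties":{"series":{"type":"array"},"grip":{"type":"number"},"force":{"type":"number"}},"required":["series"]}

```bash
ls; mkdir -p pics; cat > h.py <<'E'
import numpy as np, cv2, json
from cell import monitor, imaging, workorder, outline_of
from scipy.spatial.transform import Rotation as R
def cam(name):
    s=monitor.observe(); im=imaging.get_image(name)
    K=np.array([[im['fx'],0,im['cx']],[0,im['fy'],im['cy']],[0,0,1.]])
    if 'mount' in im:
        T=np.eye(4); T[:3,:3]=R.from_rotvec(s['ee_rot']).as_matrix(); T[:3,3]=s['position']
        W=np.linalg.inv(T@np.array(im['mount']))
    else:
        W=np.eye(4); W[:3,:3]=R.from_rotvec(im['rvec']).as_matrix(); W[:3,3]=im['tvec']
    return im['color'],K,W
def proj(K,W,p):
    p=np.atleast_2d(p); c=p@W[:3,:3].T+W[:3,3]; u=c@K.T; return u[:,:2]/u[:,2:]
def ray(K,W,uv,z):
    d=W[:3,:3].T@np.linalg.inv(K)@np.array([uv[0],uv[1],1.]); o=-W[:3,:3].T@W[:3,3]
    return o+d*(z-o[2])/d[2]
def save(n,c,s=1.5): cv2.imwrite('pics/'+n,cv2.resize(c[:,:,::-1],None,fx=s,fy=s))
E
python3 - <<'E'
from h import *
s=monitor.observe(); print(s)
for n in ['top','scene']:
    c,K,W=cam(n); save(n+'1.png',c); print(n,K[0,0],(-W[:3,:3].T@W[:3,3]).round(3))
    for t in ['carriage','carriage_grip','clamp_knob','collet_mid','disc_mid','bed_home']:
        try:
            for o in outline_of(n,t)[:2]:
                m=o['mask']; v,u=np.nonzero(m); print(t,round(o['p'],2),o['rect'],u.mean().round(1),v.mean().round(1),ray(K,W,(u.mean(),v.mean()),.02).round(3))
        except Exception as e: print(t,e)
E
```

```text
pics
{'clock': 0.0, 'joints': array([-1.34759623,  0.43520312,  0.0249888 ,  1.57408433, -0.01159472,
        1.13400789, -0.07508489]), 'dq': array([ 0.0002963 ,  0.00062643, -0.00011227, -0.0001358 , -0.00087137,
        0.00057255, -0.00064916]), 'joint_efforts': array([-1.17816533e-03, -6.67853451e+01,  9.84041020e-01, -3.14449561e+01,
       -6.07503718e-02,  4.31913813e-02,  1.84546111e-04]), 'position': array([0.19995042, 0.59164772, 0.24496242]), 'ee_rot': array([-5.09592018e-01, -3.09988386e+00,  2.44163307e-03]), 'force': array([-0.97327683,  0.20249346, -0.56869632]), 'ft_torque': array([ 0.03275933, -0.01378499, -0.00089894]), 'width': 0.9987444315534482}
top 459.1915130111301 [0.464 0.024 0.916]
carriage 0.92 [159.0, 169.4, 60.9, 33.1] 194.0 186.4 [0.574 0.161 0.02 ]
carriage_grip 0.84 [161.7, 170.2, 55.2, 32.3] 194.0 186.7 [0.573 0.161 0.02 ]
clamp_knob 0.56 [158.9, 181.7, 20.4, 13.3] 168.9 189.0 [0.568 0.21  0.02 ]
collet_mid 0.91 [232.6, 122.6, 20.8, 24.8] 242.7 133.2 [0.683 0.067 0.02 ]
disc_mid 0.72 [247.1, 244.9, 24.8, 24.2] 258.5 252.7 [0.448 0.03  0.02 ]
bed_home 0.56 [274.8, 148.0, 84.0, 103.0] 315.1 198.3 [ 0.556 -0.078  0.02 ]
scene 498.0404162179707 [ 0.075 -0.752  0.57 ]
carriage 0.8 [208.9, 169.5, 33.5, 41.3] 226.6 190.2 [0.581 0.165 0.02 ]
carriage_grip 0.57 [207.2, 168.7, 40.3, 41.0] 226.5 189.9 [0.582 0.167 0.02 ]
clamp_knob 0.42 [208.0, 168.5, 15.3, 17.9] 213.7 176.3 [0.59  0.247 0.02 ]
collet_mid 0.69 [281.0, 189.7, 14.9, 14.2] 287.2 197.1 [0.684 0.062 0.02 ]
disc_mid 0.8 [193.5, 228.1, 19.4, 19.1] 203.9 236.9 [0.443 0.013 0.02 ]
bed_home 0.79 [240.7, 202.6, 69.4, 77.7] 279.3 243.4 [ 0.559 -0.085  0.02 ]
```

```bash
python3 - <<'E'
from h import *
c,K,W=cam('top'); save('top2.png',c[100:290,130:390],3)
c,K,W=cam('scene'); save('scene2.png',c[150:300,170:340],4)
E
```

```text
(no output)
```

View pics/top2.png

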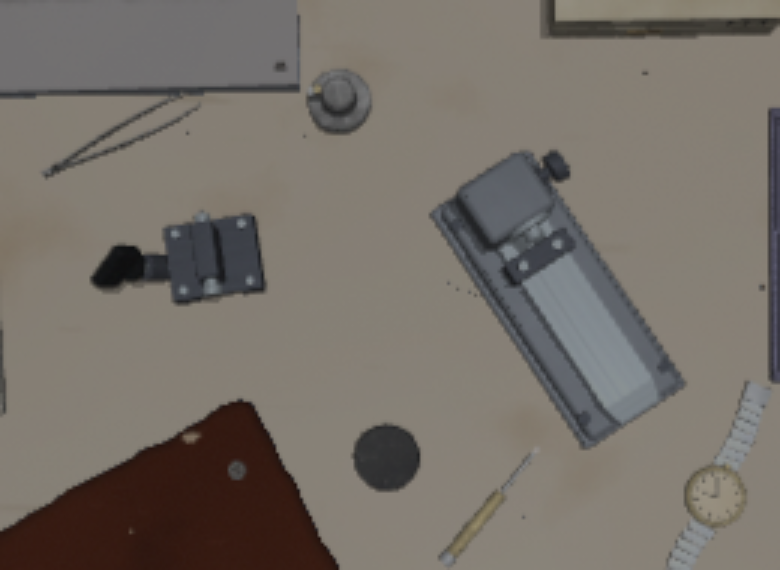

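View pics/scene2.png

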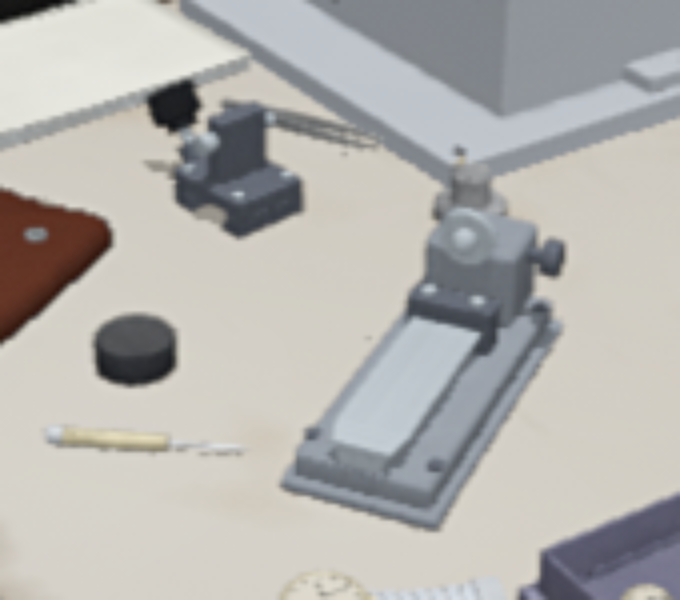

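```bash
python3 - <<'E'
from h import *
im=imaging.get_image('wrist'); print(np.array(im['mount']).round(3),im['fx'])
E
```

```text
[[-0.    -0.951 -0.309  0.084]
 [ 1.    -0.     0.001 -0.001]
 [-0.001 -0.309  0.951 -0.139]
 [ 0.     0.     0.     1.   ]] 271.53631919770766
```

Emit:
move_arm --pt "4.5 -5 0 0 0 5" --pt "4.5 -5 0 0 0 5" --pt "4.5 -5 0 0 0 5" --pt "4.5 -5 0 0 0 5" --pt "4.5 -5 0 0 0 5" --pt "4.5 -5 0 0 0 2" --pt "4.5 -5 0 0 0 0" --pt "2.5 -5 0 0 0 0" --grip 0.35

```text
clock: 1.65
position: [0.4586, 0.2859, 0.2459]
ee_rot: [-0.228, 3.132, 0.001]
force: [0.5, -0.3, 0.3]
width: 0.371
```

Emit:
move_arm --pt "2 -4 -2 0 0 0" --pt "2 -4 -2 0 0 0" --pt "2 -4 -1 0 0 0" --pt "1.5 -2 0 0 0 0" --pt "0 0 0 0 0 0"

```text
clock: 2.15
position: [0.5336, 0.1426, 0.1955]
ee_rot: [-0.218, 3.133, -0.003]
force: [-0.5, 0.7, 1.1]
width: 0.346
```

```bash
python3 - <<'E'
from h import *
s=monitor.observe(); print(s['position'],s['joints'].round(3),s['dq'].round(2))
c,K,W=cam('wrist'); cv2.imwrite('pics/w1raw.png',c[:,:,::-1]); np.savez('w1.npz',K=K,W=W)
for t in ['carriage','carriage_grip','clamp_knob','bed_home']:
    for o in outline_of('wrist',t)[:1]: print(t,o['p'],o['rect'])
save('w1.png',c)
E
```

```text
[0.53357768 0.14256153 0.19551992] [-0.446  0.364  0.115  1.824 -0.048  0.955  1.399] [-0.05 -0.02 -0.06  0.01 -0.01  0.   -0.05]
carriage 0.72 [231.7, 187.2, 88.6, 58.0]
carriage_grip 0.7 [234.3, 190.9, 91.5, 52.6]
clamp_knob 0.86 [290.7, 203.6, 34.6, 29.2]
bed_home 0.78 [0.0, 78.8, 147.0, 179.3]
```

View pics/w1.png

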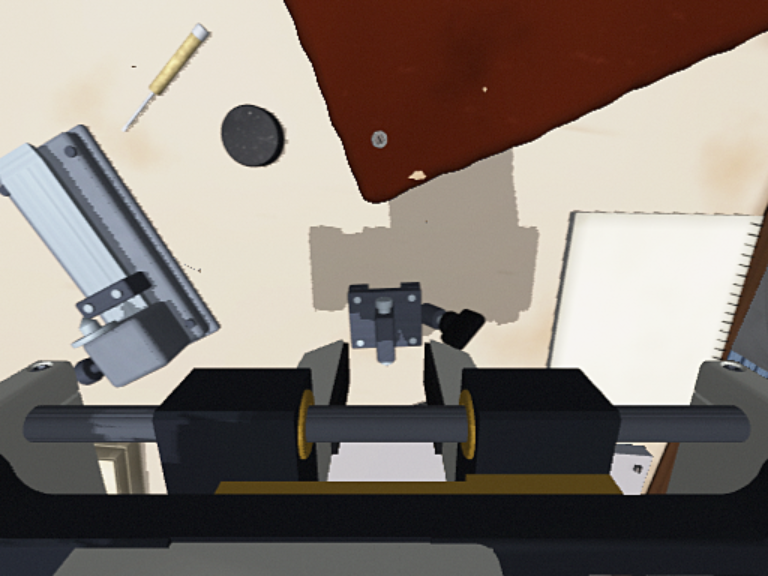

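```bash
python3 - <<'E'
from h import *
c=cv2.imread('pics/w1raw.png'); cv2.imwrite('pics/w1c.png',cv2.resize(c[180:250,222:332],None,fx=7,fy=7,interpolation=cv2.INTER_CUBIC))
E
```

```text
(no output)
```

View pics/w1c.png

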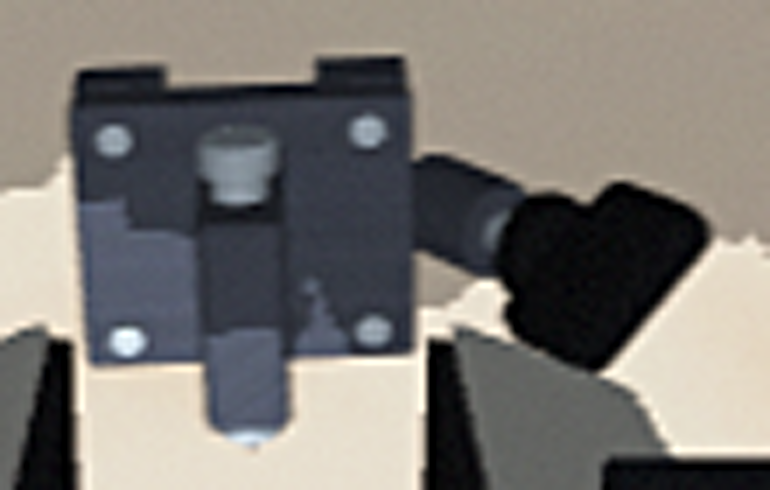

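```bash
cat > fit.py <<'E'
from h import *
from scipy.optimize import least_squares
def fit(K,W,M,U,x0):
    M=np.array(M,float);U=np.array(U,float)
    def f(p):
        r=R.from_euler('z',p[2]).as_matrix(); return (proj(K,W,M@r.T+[p[0],p[1],0])-U).ravel()
    s=least_squares(f,x0,loss='soft_l1'); return s.x,f(s.x).reshape(-1,2)
E
python3 - <<'E'
from fit import *
d=np.load('w1.npz');K,W=d['K'],d['W']
M=[[-.025,-.03,.023],[-.025,.03,.023],[.025,.03,.023],[.025,-.03,.023],[-.018,-.007,.063],[-.018,.007,.063],[.018,-.007,.063],[.018,.007,.063]]
U=np.array([(75,103),(410,95),(410,350),(90,362),(198,215),(285,215),(210,425),(288,425)])/7.+[221.6,179.6]
for k in (4,8):
    p,r=fit(K,W,M[:k],U[:k],[.574,.147,.15]); print(p,np.degrees(p[2])); print(r.round(1).tolist())
E
```

```text
[0.57524263 0.14681004 0.16967913] 9.721898189986353
[[-1.1, -0.3], [0.9, -0.6], [1.0, 0.7], [-0.8, 0.3]]
[0.5746728  0.14672474 0.17049987] 9.768922935216098
[[-1.1, -0.7], [0.8, -1.1], [1.0, 0.3], [-0.8, -0.1], [-0.3, 0.4], [0.3, 0.1], [-0.7, 0.5], [0.7, 0.2]]
```

Emit:
move_arm --pt "4.1 0.4 0 0 0 1.8" --pt "0 0 -4 0 0 0" --pt "0 0 -4 0 0 0" --pt "0 0 -3.65 0 0 0" --pt "0 0 -3 0 0 0" --pt "0 0 0 0 0 0" --pt "0 0 0 0 0 0"

```text
clock: 3.1
position: [0.5723, 0.1522, 0.0497]
ee_rot: [0.279, -3.129, -0.0]
force: [-0.7, -0.2, 0.0]
width: 0.349
```

```bash
python3 - <<'E'
from h import *
s=monitor.observe(); print(s['position'],s['force'],R.from_rotvec(s['ee_rot']).as_matrix().round(3))
E
```

```text
[0.5723257  0.15223852 0.04972854] [-0.67631814 -0.20702917  0.04858359] [[-0.984 -0.177 -0.001]
 [-0.177  0.984  0.   ]
 [ 0.001  0.    -1.   ]]
```

Emit:
move_arm --pt "0.3 -0.5 -0.1 0 0 -0.4" --pt "0 0 0 0 0 0"

```text
clock: 3.3
position: [0.5772, 0.1458, 0.0501]
ee_rot: [-0.264, 3.127, 0.0]
force: [-0.2, -0.5, -0.4]
width: 0.352
```

Emit:
move_arm --pt "0 0 0 0 0 0" --pt "0 0 0 0 0 0" --pt "0 0 0 0 0 0" --pt "0 0 0 0 0 0" --pt "0 0 0 0 0 0" --pt "0 0 0 0 0 0" --grip 0 --force 30

```text
clock: 3.9
position: [0.5757, 0.1464, 0.0487]
ee_rot: [-0.266, 3.13, 0.0]
force: [-1.8, -0.7, 5.6]
width: 0.148
```

Emit:
move_arm --pt "0 0 2 0 0 0" --pt "0 0 3 0 0 0" --pt "0 0 3 0 0 0" --pt "0 0 0 0 0 0"

```text
clock: 4.3
position: [0.5776, 0.1468, 0.1317]
ee_rot: [-0.266, 3.125, 0.002]
force: [0.6, -0.9, -3.7]
width: 0.15
```

Emit:
move_arm --pt "0 -1 3 0 0 3" --pt "0.5 -3 3 0 0 4" --pt "0.5 -3 3 0 0 4" --pt "0.5 -4 1 0 0 4" --pt "0.5 -4 0 0 0 4" --pt "0.5 -4 0 0 0 4" --pt "0 0 0 0 0 0" --pt "0 0 0 0 0 0"

```text
clock: 5.1
position: [0.5998, -0.0452, 0.2268]
ee_rot: [0.88, -3.014, -0.001]
force: [0.5, 0.3, -2.7]
width: 0.153
```

```bash
python3 - <<'E'
from h import *
s=monitor.observe(); print(s['position'],s['joints'].round(3),s['dq'].round(2),R.from_rotvec(s['ee_rot']).as_matrix().round(3)[:,1])
c,K,W=cam('wrist'); cv2.imwrite('pics/w2raw.png',c[:,:,::-1]); np.savez('w2.npz',K=K,W=W)
save('w2.png',c)
E
```

```text
[ 0.59983831 -0.04516942  0.22680001] [-0.061  0.413  0.067  1.659 -0.03   1.073  2.153] [-0.04 -0.   -0.04 -0.   -0.01  0.   -0.01] [-0.538  0.843  0.001]
```

View pics/w2.png

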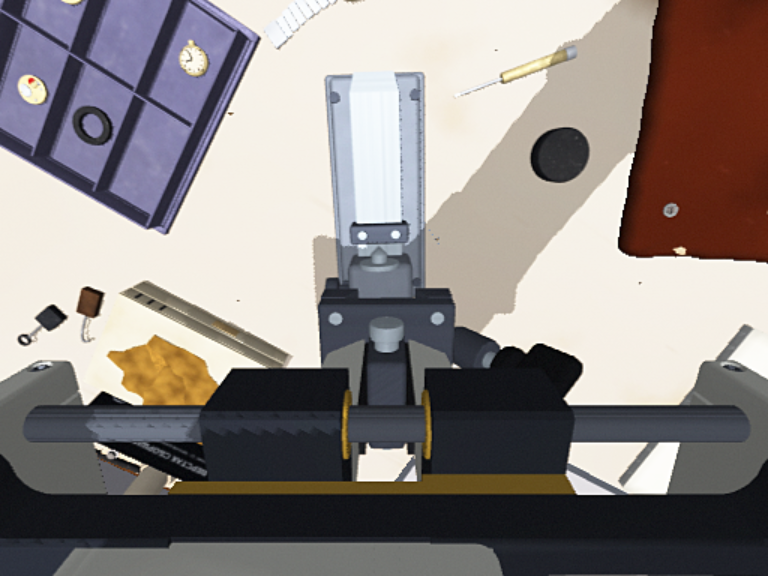

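```bash
python3 - <<'E'
from h import *
c=cv2.imread('pics/w2raw.png'); cv2.imwrite('pics/w2c.png',cv2.resize(c[44:174,205:300],None,fx=4.5,fy=4.5,interpolation=cv2.INTER_CUBIC))
E
```

```text
(no output)
```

View pics/w2c.png

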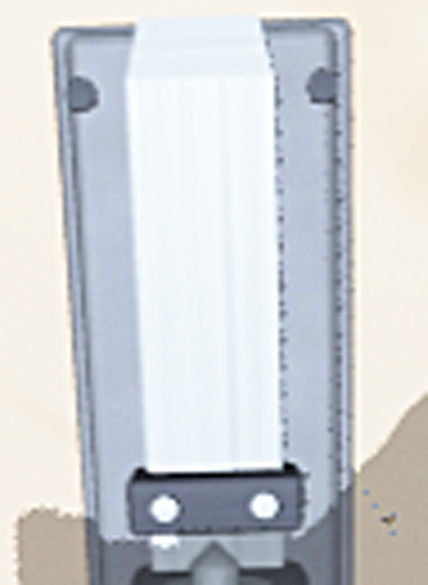

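```bash
python3 - <<'E'
from fit import *
d=np.load('w2.npz');K,W=d['K'],d['W']
M=np.array([[-71,-18,36],[-71,18,36],[-85,-14.5,34],[-85,14.5,34],[25,-23,48],[25,23,48],[25,-18,36],[25,18,36]])/1000
U=np.array([(127,77),(272,77),(136,18),(265,18),(128,479),(299,475),(147,468),(281,468)])/4.5+[204.6,43.6]
for idx in ([0,1,2,3,4,5,6,7],[0,1,2,3,6,7]):
    p,r=fit(K,W,M[idx],U[idx],[.554,-.074,.57]); print(p.round(4),np.degrees(p[2])); print(r.round(1).tolist())
s=monitor.observe();m=R.from_rotvec(s['ee_rot']).as_matrix();print(s['position'],np.degrees(np.arctan2(m[1,1],m[0,1]))-90)
# top camera check
c,K,W=cam('top'); r=R.from_euler('z',p[2]).as_matrix()
uv=proj(K,W,M@r.T+[p[0],p[1],0]); c=cv2.resize(c,None,fx=8,fy=8,interpolation=cv2.INTER_CUBIC)
for u in uv: cv2.circle(c,tuple(((u+.5)*8-.5).astype(int)),4,(255,0,0),1)
cv2.imwrite('pics/t3.png',c[150*8:245*8,285*8:365*8,::-1])
E
```

```text
[ 0.5529 -0.0837  0.594 ] 34.03089187546482
[[0.1, 0.5], [0.5, -0.4], [0.8, -0.3], [-1.4, -1.0], [-0.8, 0.2], [0.5, 0.0], [-0.1, 1.0], [-0.1, 0.2]]
[ 0.553  -0.0838  0.5931] 33.98212368862174
[[0.1, 0.6], [0.5, -0.3], [0.8, -0.2], [-1.4, -1.0], [-0.2, 1.0], [-0.2, 0.2]]
[ 0.59992754 -0.04336641  0.22694419] 32.679473131991855
```

View pics/t3.png

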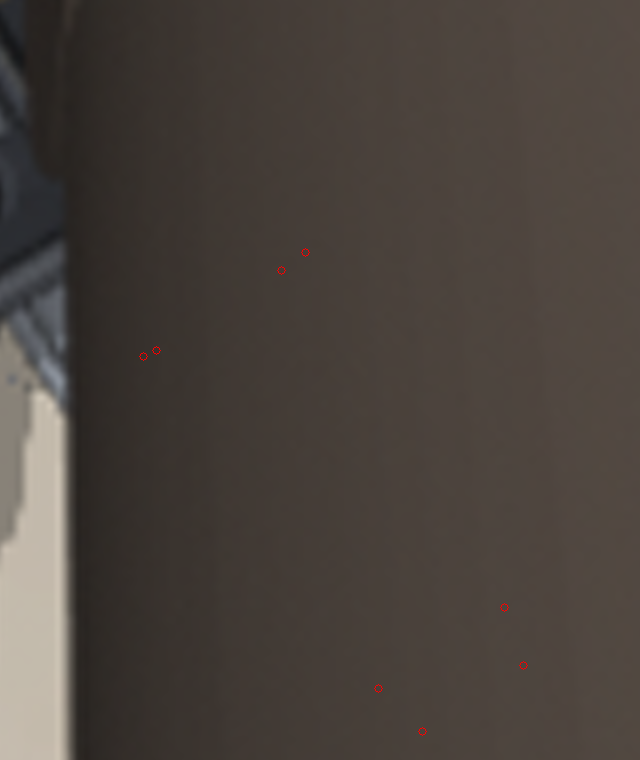

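```bash
python3 - <<'E'
from fit import *
im=cv2.imread('pics/top2.png'); c,K,W=cam('top')
p=[.553,-.0838,.5936]; r=R.from_euler('z',p[2]).as_matrix()
M=np.array([[-71,-18,36],[-71,18,36],[-85,14.5,34],[-85,-14.5,34],[25,-23,48],[25,23,48]])/1000
uv=(proj(K,W,M@r.T+[p[0],p[1],0])-[130,100]+.5)*3-.5
print(uv.round(0).tolist())
x0,y0=420,140; im=cv2.resize(im[y0:460,x0:700],None,fx=2.3,fy=2.3)
q=((uv-[x0,y0])*2.3).astype(int)
for a,b in [(0,1),(1,2),(2,3),(3,0),(4,5)]: cv2.line(im,tuple(map(int,q[a])),tuple(map(int,q[b])),(0,0,255),1)
cv2.imwrite('pics/t4.png',im)
E
```

```text
[[654.0, 377.0], [607.0, 408.0], [623.0, 424.0], [661.0, 399.0], [579.0, 244.0], [518.0, 283.0]]
```

View pics/t4.png

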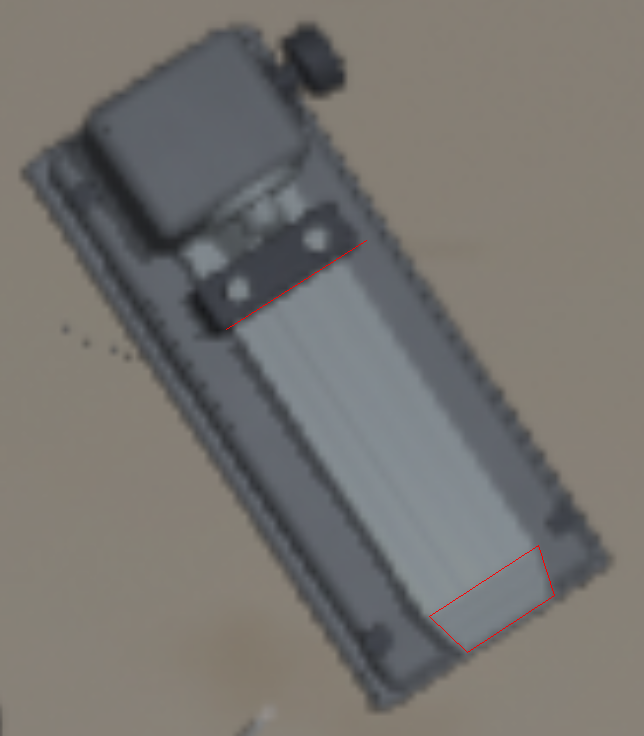

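```bash
python3 - <<'E'
from fit import *
c,K,W=cam('top')
M=np.array([[-71,-18,36],[-71,18,36],[-85,14.5,34],[-85,-14.5,34],[25,-23,48],[25,23,48],[25,18,36],[25,-18,36]])/1000
U=np.array([(536,542),(425,615),(463,654),(553,597),(359,241),(216,333),(235,342),(346,262)],float)
U=((U/2.3+[420,140])+.5)/3-.5+[130,100]
p,r=fit(K,W,M,U,[.553,-.0838,.5936]); print(p.round(4),np.degrees(p[2]));print(r.round(1).tolist())
# same-camera carriage estimate for the initial pose (block top corners from top2.png)
Mc=np.array([[25,30,23],[25,-30,23],[-25,-30,23],[-25,30,23]])/1000
Uc=(np.array([(165,228),(248,214),(265,290),(178,302)])+.5)/3-.5+[130,100]
p,r=fit(K,W,Mc,Uc,[.574,.147,.17]); print(p.round(4),np.degrees(p[2]));print(r.round(1).tolist())
E
```

```text
[ 0.5521 -0.0824  0.6061] 34.727902688864766
[[-0.1, 0.6], [0.3, 0.5], [0.4, 0.0], [-0.1, -0.1], [0.1, 0.3], [0.7, 0.2], [-0.4, -1.9], [-1.0, -0.5]]
[0.5753 0.146  0.1894] 10.853493560556569
[[-0.4, 0.2], [2.0, -0.1], [0.2, -0.6], [-1.0, 0.4]]
```

Emit:
move_arm --pt "-3.2 -2.3 0 0 0 1.7" --pt "-3.2 -2.3 0 0 0 0" --pt "-3.2 -2.3 0 0 0 0" --pt "-3.2 -2.3 0 0 0 0" --pt "-2.7 -2.1 0 0 0 0" --pt "0 0 -4 0 0 0" --pt "0 0 -4 0 0 0" --pt "0 0 0 0 0 0"

```text
clock: 6.1
position: [0.4426, -0.1551, 0.1448]
ee_rot: [0.93, -2.994, -0.006]
force: [-1.1, 0.1, -3.0]
width: 0.147
```

Emit:
move_arm --pt "0 0 -3 0 0 0" --pt "0 0 -2 0 0 0" --pt "0 0 0 0 0 0" --pt "0 0 0 0 0 0" --pt "0 0 0 0 0 0" --pt "0 0 0 0 0 0"

```text
clock: 6.7
position: [0.4465, -0.1568, 0.0996]
ee_rot: [-0.929, 2.999, -0.002]
force: [-0.9, -0.3, -3.7]
width: 0.152
```

```bash
cat > st.py <<'E'
from h import *
s=monitor.observe();m=R.from_rotvec(s['ee_rot']).as_matrix(); y=np.radians(34.35)
d=s['position']-[.5526,-.0831,.0722]; r=R.from_euler('z',-y).apply(d)*1000
f=R.from_euler('z',-y).apply(s['force'])
print('bed frame mm',r.round(1),'yaw',(np.degrees(np.arctan2(m[1,1],m[0,1]))-90).round(2),'tilt',m[:,2].round(4),'F',f.round(1),'tq',s['ft_torque'].round(2),'q',s['joints'].round(2),s['clock'],'w',s['width'])
E
python3 st.py
```

```text
bed frame mm [-129.2   -1.    27.4] yaw 34.44 tilt [ 2.3e-03 -4.0e-04 -1.0e+00] F [-0.9  0.3 -3.7] tq [ 0.04 -0.04 -0.02] q [ 0.16  0.38  0.08  2.11 -0.05  0.65  2.45] 6.7 w 0.15167731892995612
```

Emit:
move_arm --pt "-0.06 0.08 -1.3 0 0 0" --pt "0 0 -1.3 0 0 0" --pt "0 0 0 0 0 0" --pt "0 0 0 0 0 0" --pt "0 0 0 0 0 0"

```text
clock: 7.2
position: [0.4455, -0.1561, 0.0731]
ee_rot: [-0.929, 3.0, -0.001]
force: [0.1, -0.1, -3.0]
width: 0.146
```

```bash
python3 st.py; python3 - <<'E'
from h import *
c,K,W=cam('scene'); save('s5.png',c[185:285,190:320],6)
E
```

```text
bed frame mm [-1.296e+02  1.000e-01  9.000e-01] yaw 34.42 tilt [ 1.2e-03 -2.0e-04 -1.0e+00] F [-0.  -0.1 -3. ] tq [ 0.1   0.01 -0.03] q [ 0.16  0.43  0.08  2.13 -0.06  0.59  2.45] 7.2 w 0.14607593925459125
```

View pics/s5.png

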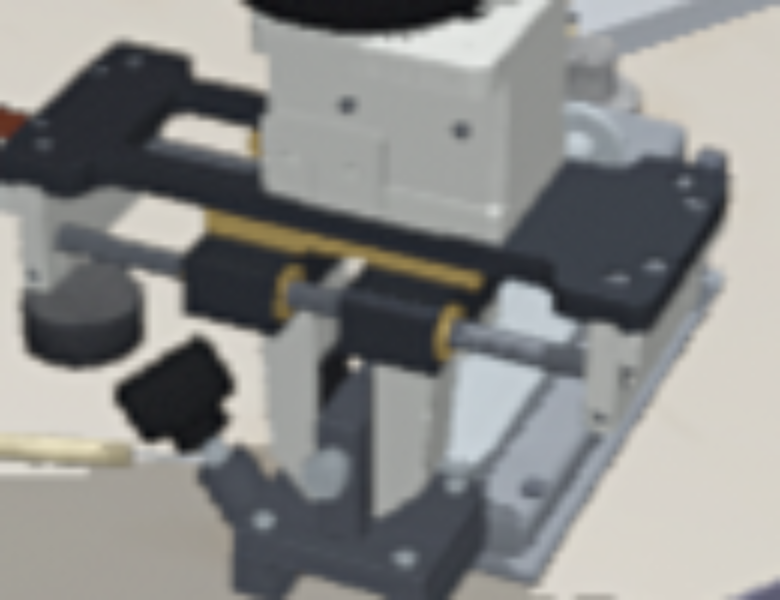

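Emit:
move_arm --pt "0.83 0.56 0 0 0 0" --pt "0.83 0.56 0 0 0 0" --pt "0.41 0.28 0 0 0 0" --pt "0.41 0.28 0 0 0 0" --pt "0.41 0.28 0 0 0 0" --pt "0.41 0.28 0 0 0 0" --pt "0 0 0 0 0 0"

```text
clock: 7.95
position: [0.4788, -0.1331, 0.0723]
ee_rot: [-0.931, 3.0, -0.0]
force: [0.4, -0.8, -3.0]
width: 0.15
```

```bash
python3 st.py
```

```text
bed frame mm [-89.2   0.4   0.1] yaw 34.47 tilt [ 7.e-04  0.e+00 -1.e+00] F [-0.1 -0.9 -3. ] tq [-0.07 -0.12  0.04] q [ 0.1   0.46  0.08  2.07 -0.06  0.61  2.4 ] 7.95 w 0.14962098378439254
```

Emit:
move_arm --pt "0.41 0.28 0.05 0 0 0" --pt "0.41 0.28 0 0 0 0" --pt "0.41 0.28 0 0 0 0" --pt "0.41 0.28 0 0 0 0" --pt "0 0 0 0 0 0"

```text
clock: 8.45
position: [0.4955, -0.122, 0.0728]
ee_rot: [-0.93, 3.0, -0.001]
force: [2.0, -1.0, -5.5]
width: 0.15
```

```bash
python3 st.py
```

```text
bed frame mm [-69.1   0.2   0.6] yaw 34.47 tilt [ 0.0012 -0.     -1.    ] F [ 1.1 -1.9 -5.5] tq [-0.35 -0.44 -0.02] q [ 0.08  0.47  0.08  2.04 -0.06  0.63  2.37] 8.45 w 0.15008240086830338
```

Emit:
move_arm --pt "0.43 0.25 -0.04 0 0 0" --pt "0.41 0.28 0 0 0 0" --pt "0.41 0.28 0 0 0 0" --pt "0.41 0.28 0 0 0 0" --pt "0.41 0.28 0 0 0 0" --pt "0.41 0.28 0 0 0 0" --pt "0 0 0 0 0 0"

```text
clock: 9.15
position: [0.5199, -0.1051, 0.0723]
ee_rot: [-0.931, 3.0, 0.0]
force: [-0.1, -0.0, -3.0]
width: 0.153
```

```bash
python3 st.py
```

```text
bed frame mm [-39.4   0.3   0.1] yaw 34.48 tilt [ 5.e-04  3.e-04 -1.e+00] F [-0.1  0.  -3. ] tq [ 0.08 -0.    0.01] q [ 0.04  0.5   0.08  1.99 -0.06  0.65  2.33] 9.15 w 0.15269573958188212
```

Free sliding. On to just short of the stop.

Emit:
move_arm --pt "0.5 0.34 0 0 0 0" --pt "0.5 0.34 0 0 0 0" --pt "0.5 0.34 0 0 0 0" --pt "0.5 0.34 0 0 0 0" --pt "0.5 0.34 0 0 0 0" --pt "0.3 0.2 0 0 0 0" --pt "0 0 0 0 0 0"

```text
clock: 9.85
position: [0.5477, -0.0863, 0.0723]
ee_rot: [-0.931, 3.0, 0.0]
force: [-1.0, -0.3, -2.7]
width: 0.156
```

```bash
python3 st.py
```

```text
bed frame mm [-5.9  0.1  0.1] yaw 34.47 tilt [ 3.e-04  2.e-04 -1.e+00] F [-1.   0.3 -2.7] tq [ 0.01  0.05 -0.04] q [ 0.    0.53  0.08  1.93 -0.07  0.68  2.29] 9.85 w 0.15550873494313505
```

Emit:
move_arm --pt "0.17 0.11 0 0 0 0" --pt "0.17 0.11 0 0 0 0" --pt "0 0 0 0 0 0"

```text
clock: 10.15
position: [0.5508, -0.0846, 0.0724]
ee_rot: [-0.93, 3.001, 0.0]
force: [0.2, 0.4, -3.4]
width: 0.149
```

```bash
python3 st.py
```

```text
bed frame mm [-2.3 -0.2  0.2] yaw 34.43 tilt [ 2.e-04  1.e-04 -1.e+00] F [ 0.4  0.2 -3.4] tq [0.05 0.04 0.02] q [-0.    0.53  0.08  1.93 -0.07  0.69  2.29] 10.15 w 0.14939753292625238
```

Emit:
move_arm --pt "0.16 0.12 0 0 0 0" --pt "0.16 0.12 0 0 0 0" --pt "0 0 0 0 0 0"

```text
clock: 10.45
position: [0.5521, -0.0835, 0.0723]
ee_rot: [0.927, -2.998, 0.0]
force: [-5.8, -3.7, 4.3]
width: 0.15
```

```bash
python3 st.py
```

```text
bed frame mm [-0.6 -0.1  0.1] yaw 34.35 tilt [-0.0031 -0.001  -1.    ] F [-6.8  0.2  4.3] tq [-0.68  1.37 -0.1 ] q [-0.01  0.53  0.08  1.92 -0.07  0.69  2.29] 10.45 w 0.14993634826265292
```

Emit:
move_arm --pt "0.16 0.12 0 0 0 0" --pt "0 0 0 0 0 0" --pt "0 0 0 0 0 0"

```text
clock: 10.75
position: [0.5522, -0.0834, 0.0724]
ee_rot: [0.924, -2.997, 0.0]
force: [-11.4, -5.2, 8.6]
width: 0.151
```

```bash
python3 st.py
```

```text
bed frame mm [-0.5 -0.1  0.2] yaw 34.28 tilt [-0.0055 -0.0019 -1.    ] F [-12.4   2.2   8.6] tq [-1.31  2.47 -0.04] q [-0.01  0.53  0.09  1.92 -0.06  0.7   2.28] 10.75 w 0.1510475810038028
```

Emit:
move_arm --pt "-0.25 -0.17 0 0 0 0" --pt "0 0 0 0 0 0"

```text
clock: 10.95
position: [0.552, -0.0836, 0.0723]
ee_rot: [0.928, -3.0, 0.0]
force: [-3.7, -3.6, 1.1]
width: 0.149
```

Emit:
move_arm --pt "0 0 0 0 0 0" --pt "0 0 0 0 0 0" --pt "0 0 0 0 0 0" --pt "0 0 1 0 0 0" --pt "0 0 3 0 0 0" --pt "0 0 4 0 0 0" --grip 0.35

```text
clock: 11.55
position: [0.5519, -0.0824, 0.1525]
ee_rot: [0.929, -2.998, -0.002]
force: [0.8, 0.6, 0.1]
width: 0.349
```

Emit:
move_arm --pt "-1.05 1.54 0 -5.78 -3.95 0" --pt "-1.05 1.54 0 -5.78 -3.95 0" --pt "-1.05 1.54 0 -5.78 -3.95 0" --pt "-1.05 1.54 0 -5.78 -3.95 0" --pt "-1.05 1.54 0 -5.78 -3.95 0" --pt "0 0 0 0 0 0" --pt "0 0 0 0 0 0"

```text
clock: 12.25
position: [0.5066, -0.0167, 0.1508]
ee_rot: [-0.861, 2.777, -0.747]
force: [0.2, 0.1, -0.3]
width: 0.35
```

```bash
cat > kn.py <<'E'
from h import *
yaw=np.radians(34.35); B=R.from_euler('z',yaw)
home=np.array([.5524,-.0833,.0235])
knob=home+B.apply([0,.059,.046]); RK=B*R.from_euler('x',-35,degrees=True)  # knob frame: z out, y thickness, x length
def kstat():
    s=monitor.observe(); T=R.from_rotvec(s['ee_rot'])
    d=RK.inv().apply(s['position']-knob)*1000
    t=RK.inv()*T; m=t.as_matrix()
    print('TCP in knob frame mm',d.round(1),'tool z',m[:,2].round(3),'tool y cw angle deg',(90-np.degrees(np.arctan2(m[1,1],m[0,1]))).round(2),'F',RK.inv().apply(s['force']).round(1),'tq',RK.inv().apply(s['ft_torque']).round(2),'q',s['joints'].round(2),'w',round(s['width'],3),s['clock'])
    return s
if __name__=='__main__':
    kstat(); print('world err cm to 60mm standoff',(knob+RK.apply([0,0,.06])-monitor.observe()['position'])*100)
E
python3 kn.py
```

```text
TCP in knob frame mm [ -0.2 -28.7  79.1] tool z [-0.013  0.089 -0.996] tool y cw angle deg -0.28 F [ 0.2  0.1 -0.3] tq [0.6  0.04 0.02] q [-0.77  0.34  0.42  2.22  0.68  0.62  1.23] w 0.35 12.25
world err cm to 60mm standoff [-0.69007489  1.05144564 -3.21589943]
```

Emit:
move_arm --pt "-0.35 0.5 -1.6 -4.2 -2.9 0" --pt "-0.35 0.55 -1.6 0 0 0" --pt "0 0 0 0 0 0" --pt "0 0 0 0 0 0"

```text
clock: 12.65
position: [0.5, -0.0101, 0.1194]
ee_rot: [-0.832, 2.726, -0.864]
force: [0.1, -0.1, 1.0]
width: 0.351
```

```bash
python3 kn.py; python3 - <<'E'
from kn import *
c,K,W=cam('wrist')
# wing model box, knob frame, for angles 0 and .2 cw
out=cv2.resize(c[:,:,::-1],None,fx=4,fy=4,interpolation=cv2.INTER_CUBIC)
for th,col in ((0,(0,0,255)),(.2,(0,255,0))):
    P=np.array([[x,y,z] for z in (11,) for x,y in ((-17,-5),(17,-5),(17,5),(-17,5))])/1000
    q=proj(K,W,knob+RK.apply(R.from_euler('z',-th).apply(P)))
    cv2.polylines(out,[((q+.5)*4).astype(int)],True,col,1)
u,v=q.mean(0).astype(int); print(q.round(0).tolist())
cv2.imwrite('pics/k1.png',out[max(0,v*4-260):v*4+260,max(0,u*4-350):u*4+350])
E
```

```text
TCP in knob frame mm [-1.9 -3.3 58.7] tool z [-0.017  0.001 -1.   ] tool y cw angle deg 0.1 F [ 0.  -0.6  0.8] tq [ 0.73  0.01 -0.03] q [-0.89  0.43  0.48  2.28  0.85  0.56  0.96] w 0.351 12.65
world err cm to 60mm standoff [-0.03328237  0.39328558 -0.07645835]
[[260.0, 205.0], [251.0, 246.0], [264.0, 249.0], [273.0, 208.0]]
```

View pics/k1.png

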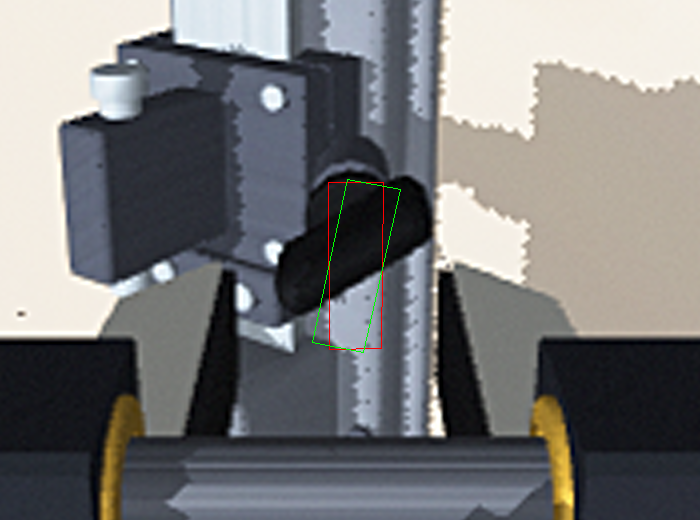

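```bash
python3 - <<'E'
from kn import *
from scipy.optimize import minimize
kstat(); c,K,W=cam('wrist'); o=outline_of('wrist','clamp_knob'); print([(x['p'],x['rect']) for x in o])
m=o[0]['mask'].astype(np.uint8)
P=np.array([[x,y,z] for z in (-11,11) for x in (-17,17) for y in (-5,5)])/1000
def poly(p): return proj(K,W,knob+RK.apply(R.from_euler('z',-p[2]).apply(P)+[p[0]/1e3,p[1]/1e3,0]))
def cost(p):
    h=cv2.convexHull(((poly(p)+.5)*8).astype(np.int32)); a=np.zeros((384*2,1024),np.uint8)
    cv2.fillConvexPoly(a,h,1,shift=2); M=cv2.resize(m,(1024,768),interpolation=0); return 1-(a&M).sum()/(a|M).sum()
for t in (.3,.9,1.3):
    r=minimize(cost,[0,0,t],method='Nelder-Mead',options={'initial_simplex':[[0,0,t],[5,0,t],[0,5,t],[0,0,t+.3]]}); print(r.x.round(2),np.degrees(r.x[2]).round(1),r.fun.round(3))
E
```

```text
TCP in knob frame mm [-1.8 -3.5 58.8] tool z [-0.016  0.001 -1.   ] tool y cw angle deg 0.15 F [ 0.5 -0.5 -0. ] tq [ 0.72  0.   -0.02] q [-0.89  0.43  0.48  2.28  0.85  0.56  0.96] w 0.349 12.7
[(0.59, [242.9, 201.7, 38.5, 36.3])]
[-1.7  -1.77  1.05] 60.1 0.244
[-2.34 -0.45  1.03] 59.2 0.243
[-1.87 -1.31  1.04] 59.3 0.243
```

Emit:
move_arm --pt "-0.05 0.21 -0.14 2.5 -3.65 -6.32" --pt "0 0 0 2.5 -3.65 -6.32" --pt "0 0 0 2.5 -3.65 -6.32" --pt "0 0 0 2.5 -3.65 -6.32" --pt "0 0 0 2.5 -3.65 -6.32" --pt "0 0 0 2.5 -3.65 -6.32" --pt "0 0 0 2.5 -3.65 -6.32" --pt "0 0 0 0 0 0" --grip 0.32

```text
clock: 13.6
position: [0.4994, -0.0067, 0.1179]
ee_rot: [0.463, 2.627, -0.595]
force: [0.7, 0.0, -0.4]
width: 0.317
```

```bash
python3 kn.py; python3 - <<'E'
from kn import *
c,K,W=cam('wrist')
out=cv2.resize(c[:,:,::-1],None,fx=4,fy=4,interpolation=cv2.INTER_CUBIC)
P=np.array([[x,y,11] for x,y in ((-17,-5),(17,-5),(17,5),(-17,5))])/1000
for th,col in ((54,(0,0,255)),(0,(0,255,0))):
    q=proj(K,W,knob+RK.apply(R.from_euler('z',-th,degrees=True).apply(P)))
    cv2.polylines(out,[((q+.5)*4).astype(int)],True,col,1)
u,v=q.mean(0).astype(int)
cv2.imwrite('pics/k2.png',out[max(0,v*4-260):v*4+260,max(0,u*4-350):u*4+350])
E
```

```text
TCP in knob frame mm [-0.6  0.2 59.3] tool z [-0.007  0.013 -1.   ] tool y cw angle deg 54.2 F [ 0.5 -0.1 -0.6] tq [ 0.66  0.02 -0.01] q [-1.05  0.48  0.72  2.3   0.68  0.45  0.2 ] w 0.317 13.6
world err cm to 60mm standoff [0.03148008 0.05521672 0.07151893]
```

View pics/k2.png

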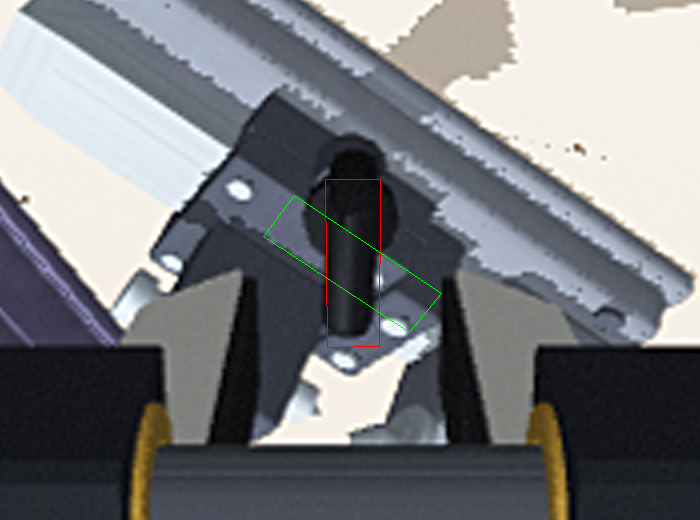

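Emit:
move_arm --pt "0.7 -1.0 -1.75 0 0 0" --pt "0.6 -0.9 -1.5 0 0 0" --pt "0.3 -0.45 -0.8 0 0 0" --pt "0.18 -0.25 -0.45 0 0 0" --pt "0 0 0 0 0 0"

```text
clock: 14.15
position: [0.5168, -0.0329, 0.0722]
ee_rot: [0.456, 2.629, -0.598]
force: [0.4, -0.4, -0.5]
width: 0.32
```

```bash
python3 kn.py
```

```text
TCP in knob frame mm [-0.9  0.7  3.8] tool z [-0.008  0.013 -1.   ] tool y cw angle deg 53.88 F [ 0.1 -0.2 -0.7] tq [0.67 0.04 0.01] q [-0.97  0.62  0.74  2.31  0.73  0.27  0.17] w 0.32 14.15
world err cm to 60mm standoff [-1.71151363  2.66856369  4.64214191]
```

Emit:
move_arm --pt "0 0 0 0 0 0" --pt "0 0 0 0 0 0" --pt "0 0 0 0 0 0" --pt "0 0 0 0 0 0" --pt "0 0 0 0 0 0" --grip 0 --force 30

```text
clock: 14.65
position: [0.5168, -0.0319, 0.0725]
ee_rot: [0.457, 2.628, -0.596]
force: [-1.3, 1.2, 2.2]
width: 0.198
```

```bash
python3 kn.py
```

```text
TCP in knob frame mm [-0.4  1.2  4.5] tool z [-0.007  0.013 -1.   ] tool y cw angle deg 53.96 F [-0.4  0.2  2.8] tq [ 0.69  0.02 -0.01] q [-0.97  0.62  0.74  2.31  0.73  0.27  0.17] w 0.198 14.65
world err cm to 60mm standoff [-1.71260089  2.57395074  4.6166839 ]
```

Emit:
move_arm --pt "0 0 0 0 0 0" --pt "0 0 0 0 0 0" --pt "-0.19 0.28 0.49 0 0 0" --pt "0 0 0 0 0 0" --grip 0.32

```text
clock: 15.05
position: [0.5148, -0.0292, 0.0776]
ee_rot: [0.458, 2.628, -0.596]
force: [-0.4, -0.2, -0.7]
width: 0.316
```

Emit:
move_arm --pt "0 0 0 0 0 0" --pt "0 0 0 0 0 0" --pt "0 0 0 0 0 0" --pt "0 0 0 0 0 0" --pt "0 0 0 0 0 0" --grip 0

```text
clock: 15.55
position: [0.5148, -0.0296, 0.0772]
ee_rot: [0.458, 2.628, -0.597]
force: [-1.3, -0.1, 0.6]
width: 0.104
```

```bash
python3 kn.py
```

```text
TCP in knob frame mm [-0.7  1.  10.1] tool z [-0.008  0.013 -1.   ] tool y cw angle deg 53.98 F [-1.1  0.2  0.9] tq [ 0.66  0.12 -0.03] q [-0.98  0.6   0.73  2.31  0.72  0.29  0.17] w 0.104 15.55
world err cm to 60mm standoff [-1.5097967   2.34045074  4.1422248 ]
```

Emit:
move_arm --pt "0 0 0 1.3 -1.9 -3.28" --pt "0 0 0 1.95 -2.84 -4.91" --pt "0 0 0 1.95 -2.84 -4.91" --pt "0 0 0 1.95 -2.84 -4.91" --pt "0 0 0 0 0 0" --force 40

```text
clock: 16.05
position: [0.5149, -0.0293, 0.0772]
ee_rot: [0.932, 2.444, -0.46]
force: [-0.5, 0.7, -0.3]
width: 0.104
```

```bash
python3 kn.py
```

```text
TCP in knob frame mm [-0.5  1.1 10.2] tool z [-0.002  0.015 -1.   ] tool y cw angle deg 76.06 F [-0.   0.8  0.2] tq [0.8 0.1 0. ] q [-1.03  0.63  0.82  2.31  0.57  0.24 -0.06] w 0.104 16.05
world err cm to 60mm standoff [-1.52535582  2.31441532  4.14325704]
```

Emit:
move_arm --pt "0 0 0 1.95 -2.84 -4.91" --pt "0 0 0 1.95 -2.84 -4.91" --pt "0 0 0 1.95 -2.84 -4.91" --pt "0 0 0 1.95 -2.84 -4.91" --pt "0 0 0 0 0 0"

```text
clock: 16.55
position: [0.5146, -0.0294, 0.0771]
ee_rot: [1.392, 2.166, -0.302]
force: [-1.2, 3.2, 1.7]
width: 0.104
```

```bash
python3 kn.py
```

```text
TCP in knob frame mm [-0.7  1.2 10.2] tool z [ 0.005  0.015 -1.   ] tool y cw angle deg 99.89 F [0.9 1.8 3.3] tq [0.9  0.14 0.03] q [-1.07  0.66  0.88  2.32  0.39  0.21 -0.29] w 0.104 16.55
world err cm to 60mm standoff [-1.49409275  2.31740316  4.15091798]
```

Emit:
move_arm --pt "0 0 0 1.95 -2.84 -4.91" --pt "0 0 0 1.95 -2.84 -4.91" --pt "0 0 0 1.3 -1.9 -3.28" --pt "0 0 0 1.3 -1.9 -3.28" --pt "0 0 0 0 0 0"

```text
clock: 17.05
position: [0.5149, -0.029, 0.0772]
ee_rot: [1.728, 1.878, -0.163]
force: [-2.9, 5.4, 6.0]
width: 0.107
```

```bash
python3 kn.py
```

```text
TCP in knob frame mm [-0.3  1.4 10.3] tool z [ 0.011  0.013 -1.   ] tool y cw angle deg 119.77 F [0.7 1.5 8.4] tq [0.93 0.09 0.05] q [-1.1   0.68  0.93  2.33  0.23  0.18 -0.48] w 0.107 17.05
world err cm to 60mm standoff [-1.51841165  2.27931564  4.14736131]
```

Emit:
move_arm --pt "0 0 0 1.3 -1.9 -3.28" --pt "0 0 0 1.3 -1.9 -3.28" --pt "0 0 0 0 0 0" --pt "0 0 0 0 0 0"

```text
clock: 17.45
position: [0.515, -0.0289, 0.0772]
ee_rot: [1.848, 1.751, -0.107]
force: [-2.9, 4.9, 5.2]
width: 0.104
```

```bash
python3 kn.py
```

```text
TCP in knob frame mm [-0.2  1.3 10.3] tool z [ 0.013  0.011 -1.   ] tool y cw angle deg 127.66 F [0.3 1.7 7.6] tq [0.81 0.04 0.  ] q [-1.11  0.69  0.95  2.33  0.16  0.18 -0.55] w 0.104 17.45
world err cm to 60mm standoff [-1.53390326  2.27343951  4.14107811]
```

Emit:
move_arm --pt "0 0 0 0.97 -1.42 -2.46" --pt "0 0 0 0.97 -1.42 -2.46" --pt "0 0 0 0 0 0" --pt "0 0 0 0 0 0"

```text
clock: 17.85
position: [0.5152, -0.0289, 0.0773]
ee_rot: [1.934, 1.649, -0.064]
force: [-1.7, 3.4, 5.4]
width: 0.106
```

```bash
python3 kn.py
```

```text
TCP in knob frame mm [-0.   1.2 10.3] tool z [ 0.014  0.01  -1.   ] tool y cw angle deg 133.68 F [ 0.5 -0.   6.6] tq [0.52 0.02 0.82] q [-1.11  0.7   0.96  2.33  0.11  0.17 -0.61] w 0.106 17.85
world err cm to 60mm standoff [-1.55353053  2.27375114  4.1367767 ]
```

Emit:
move_arm --pt "0 0 0 -0.65 0.95 1.64" --pt "0 0 0 0 0 0"

```text
clock: 18.05
position: [0.5152, -0.029, 0.0773]
ee_rot: [1.905, 1.684, -0.079]
force: [-1.2, 3.0, 5.3]
width: 0.107
```

Emit:
move_arm --pt "0 0 0 0 0 0" --pt "0 0 0 0 0 0" --pt "0 0 0 0 0 0" --pt "-0.65 0.95 1.64 0 0 0" --pt "-1.0 1.4 2.5 0 0 0" --pt "-1.3 1.9 3.3 0 0 0" --pt "-1.3 1.9 3.3 0 0 0" --pt "0 0 0 0 0 0" --grip 0.32

```text
clock: 18.85
position: [0.4728, 0.0367, 0.1866]
ee_rot: [1.905, 1.685, -0.071]
force: [1.0, 0.9, -1.2]
width: 0.316
```

```bash
python3 kn.py
```

```text
TCP in knob frame mm [  2.    2.5 144.6] tool z [ 0.02   0.011 -1.   ] tool y cw angle deg 131.71 F [ 1.3  0.8 -0.9] tq [0.62 0.04 0.05] q [-1.55  0.5   1.27  2.28  0.19  0.53 -0.64] w 0.316 18.85
world err cm to 60mm standoff [ 2.68561432 -4.28859529 -6.79135126]
```

```bash
python3 - <<'E'
from kn import *
c,K,W=cam('wrist')
out=cv2.resize(c[:,:,::-1],None,fx=3,fy=3,interpolation=cv2.INTER_CUBIC)
def dr(P,col):
    q=proj(K,W,P); cv2.polylines(out,[((q+.5)*3).astype(int)],True,col,1); return q
P=np.array([[x,y,11] for x,y in ((-17,-5),(17,-5),(17,5),(-17,5))])/1000
q=dr(knob+RK.apply(R.from_euler('z',-132,degrees=True).apply(P)),(0,0,255))
dr(home+B.apply(np.array([[25,30,23],[25,-30,23],[-25,-30,23],[-25,30,23]])/1e3),(0,255,0))
dr(home+B.apply(np.array([[25,-23,24.5],[25,23,24.5]])/1e3),(0,255,255))
u,v=(q.mean(0)*3).astype(int)
a=out[max(0,v-300):v+300,max(0,u-200):u+200]
s,K,W=cam('scene'); b=cv2.resize(s[165:285,190:270+0+0+0][:, :, ::-1],None,fx=5,fy=5); b=cv2.resize(s[165:285,195:315][:,:,::-1],(396,396))
d=np.zeros((600,800,3),np.uint8); d[:a.shape[0],:a.shape[1]]=a[:600,:400]; d[:396,402:798]=b
cv2.imwrite('pics/f.png',d)
for n in ('top','scene'):
    c,K,W=cam(n)
    for t in ('collet_mid','disc_mid','carriage'):
        for o in outline_of(n,t)[:1]:
            vv,uu=np.nonzero(o['mask']); print(n,t,round(o['p'],2),uu.mean().round(1),vv.mean().round(1))
E
```

```text
top collet_mid 0.89 242.6 133.1
top disc_mid 0.49 264.7 256.1
top carriage 0.92 313.8 203.0
scene collet_mid 0.67 287.8 197.3
scene disc_mid 0.72 204.0 236.9
scene carriage 0.75 273.0 231.7
```

View pics/f.png

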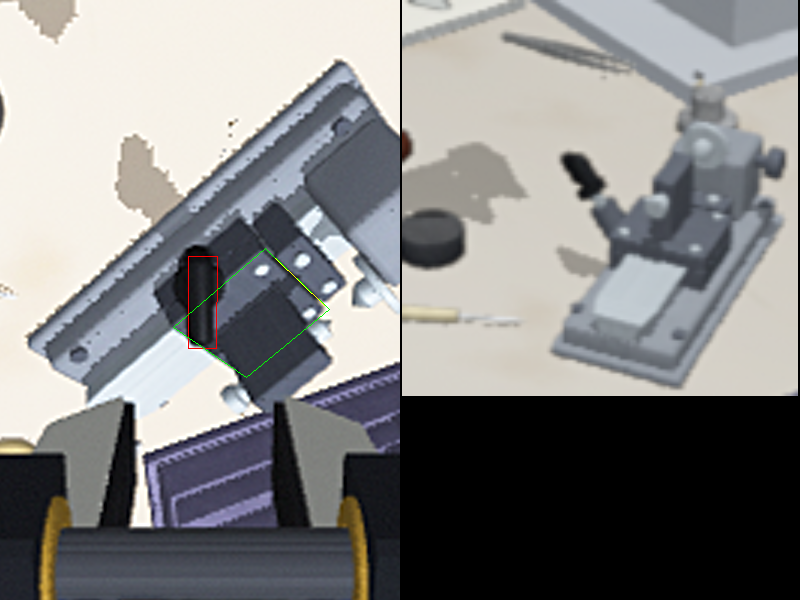

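```bash
python3 -c "
from cell import workorder; print(workorder.sign_off())"
```

```text
the job is handed in; nothing more can be done
None
```

I slid the carriage onto the bed by its lug and pushed it home against the stop with the clamp still loose. I then turned the wing knob clockwise to its stop, let go, backed off and handed the job in at about 19 s.

- **Home:** under a growing push of up to 12 N the carriage stopped moving about 0.5 mm from the measured home point. The last picture shows its front end against the stop block.
- **Knob:** the knob turned about 78–80°, until the torque jumped to about 0.8 N m. After release the wing was where the turn left it. At the start the wing stood at about 54° to the carriage's length, not along it as the description suggested. I took that as its loose position.
- **First knob grip:** it closed on something about 18 mm wide, probably the hub. I opened, rose 6 mm and gripped the wing properly (about 10 mm).
- **Bystanders:** the collet is unchanged in both cameras and the disc is unchanged in the scene camera. In the top camera the disc's outline centre shifted by about 7 pixels. I put that down to the arm partly hiding it, but did not confirm it.

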